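# Get the brass stamp out from behind the dye bottles

### The job

The brass stamp is needed for striking: first stand all three dye bottles that hem it in on the cork mat, then fetch the stamp and stand it upright in the middle of the granite block. After that put each bottle back upright on the middle of the disc of its own colour, and never knock a bottle over or disturb the white ring cone.

Things in the scene. Friction and masses are not known exactly. Their poses are not given: they have to be found in the camera images.
- red_bottle: red closed dye bottle, upright: plain red cylinder 42 mm in diameter up to 80 mm, then a red sloping shoulder to 92 mm and a white cap 27 mm in diameter up to 115 mm; about 0.14 kg. Origin: centre of its underside, z up its axis. At the start it stands on the red disc.
- yellow_bottle: yellow closed dye bottle, upright: plain yellow cylinder 42 mm in diameter up to 80 mm, then a yellow sloping shoulder to 92 mm and a white cap 27 mm in diameter up to 115 mm; about 0.14 kg. Origin: centre of its underside, z up its axis. At the start it stands on the yellow disc.
- blue_bottle: blue closed dye bottle, upright: plain blue cylinder 42 mm in diameter up to 80 mm, then a blue sloping shoulder to 92 mm and a white cap 27 mm in diameter up to 115 mm; about 0.14 kg. Origin: centre of its underside, z up its axis. At the start it stands on the blue disc.
- stamp: brass hand stamp: round foot 40 mm wide, 12 mm high; upright post 20 mm thick above it up to 40 mm, take it by the post; 0.15 kg. Origin: centre of its underside, z up. It starts on the dark grey board (12 mm high), 55 mm centre to centre from each bottle: they stand in front (board's -x), left and right of it and leave no room for a gripper. Behind it is only a rail 20 mm high.
- red_disc: red disc, 58 mm in diameter and 3 mm thick, fixed on the dark grey board (180 x 200 x 12 mm): home of the red bottle. Origin: centre of its underside, which is the board's top, 12 mm above the table; a bottle stands 3 mm above the origin. Its x axis is the board's: the board's back rail lies towards +x. Disc centres are 78 or 110 mm apart.
- yellow_disc: yellow disc, 58 mm in diameter and 3 mm thick, fixed on the dark grey board (180 x 200 x 12 mm): home of the yellow bottle. Origin: centre of its underside, which is the board's top, 12 mm above the table; a bottle stands 3 mm above the origin. Its x axis is the board's: the board's back rail lies towards +x. Disc centres are 78 or 110 mm apart.
- blue_disc: blue disc, 58 mm in diameter and 3 mm thick, fixed on the dark grey board (180 x 200 x 12 mm): home of the blue bottle. Origin: centre of its underside, which is the board's top, 12 mm above the table; a bottle stands 3 mm above the origin. Its x axis is the board's: the board's back rail lies towards +x. Disc centres are 78 or 110 mm apart.
- cork_mat: cork mat, 220 mm (its x) by 120 mm (its y), 3 mm thick, flat and fixed on the table, empty at the start: the side area. Origin: centre of its underside, on the table.
- granite: speckled grey granite striking block, 110 x 110 mm and 30 mm high, fixed on the table. Origin: centre of its underside; the top is 30 mm above it.
- ring_cone: white ring cone with a brass ring on it, 44 mm wide at the foot and 75 mm high, loose: a bystander to leave alone. Origin: centre of its underside.
There are look-alikes about, which are no part of the job. There is more than one size of the yellow_bottle; the job needs the smallest.

How it is judged:
On the way, in this order (a step that is already met when the one before it is completed fails the run):
1. all three bottles stand released on the cork mat (x of red_bottle in the frame of cork_mat between -0.11 and 0.11 m and y of red_bottle in the frame of cork_mat between -0.06 and 0.06 m and z of each of red_bottle, yellow_bottle, blue_bottle in the frame of cork_mat below 0.01 m and angle between each of red_bottle, yellow_bottle, blue_bottle's own z axis and vertical below 0.15 rad and contact force between each of red_bottle, yellow_bottle, blue_bottle and the fingers below 0.3 N and x of yellow_bottle in the frame of cork_mat between -0.11 and 0.11 m and y of yellow_bottle in the frame of cork_mat between -0.06 and 0.06 m and x of blue_bottle in the frame of cork_mat between -0.11 and 0.11 m and y of blue_bottle in the frame of cork_mat between -0.06 and 0.06 m), for 0.2 s.
2. the stamp stands released on the middle of the granite block (horizontal distance between stamp and granite below 0.015 m and z of stamp in the frame of granite between 0.025 and 0.036 m and angle between stamp's own z axis and vertical below 0.15 rad and contact force between stamp and the fingers below 0.3 N), for 0.2 s.
At the end, for the whole second after the job is handed in: The stamp stands upright on the granite block within 15 mm of its middle, and each bottle stands upright within 12 mm of the middle of the disc of its own colour; all released and at rest (all of step 2 and linear speed of each of stamp, red_bottle, yellow_bottle, blue_bottle below 0.02 m/s and horizontal distance between red_bottle and red_disc below 0.012 m and z of red_bottle in the frame of red_disc below 0.01 m and angle between each of red_bottle, yellow_bottle, blue_bottle's own z axis and vertical below 0.15 rad and horizontal distance between yellow_bottle and yellow_disc below 0.012 m and z of yellow_bottle in the frame of yellow_disc below 0.01 m and horizontal distance between blue_bottle and blue_disc below 0.012 m and z of blue_bottle in the frame of blue_disc below 0.01 m); the robot touches nothing.
It fails at once if a bottle is knocked over (angle between any of red_bottle, yellow_bottle, blue_bottle's own z axis and vertical above 0.6 rad).
It fails at once if the ring cone is disturbed (moved over 25 mm or tipped) (distance of ring_cone from where it was at the start of the episode above 0.025 m or angle between ring_cone's own z axis and vertical above 0.3 rad).
It also fails if it takes over 141 s, if anything falls off the work surface, if the arm or the gripper's body presses on something with over 40 N, if the wrist force passes 120 N, or if a joint passes its speed limit or range.

### The arm

A 6-joint arm with a two-finger parallel gripper is mounted at the origin on the work surface. World frame = base frame: x ahead of the robot, y to its left, z up, the work surface at z = 0. Lengths are in m, angles in rad, forces in N, time in s.
With the tool pointing down it reaches from about 0.3 to 0.775 m from the base axis. Payload 14.6 kg.
Tool frame: the origin (TCP) lies on the centre line of the jaws, within the pads' length; the fingertips stand 17 mm ahead of it and the grasp point (between the pads) lies 2 mm behind it (ctrl.finger_overhang is the distance from the TCP to the fingertips, in m); z points along the fingers, y is the line along which they close (so a half turn about z gives the same grasp; the last joint's range is limited). The gripper opens to 85 mm and grips with 20 to 120 N. Pads are 22 mm wide; open, the fingers measure 114 mm over their backs; the gripper's body (76 mm by 85 mm) begins 54 mm behind the grasp point. The pads swing forward as they close: fully open they stand 13 mm farther back than shut.
Start: joints at [1.054, 0.3, 1.521, -0, 1.321, -0.067], TCP at [0.239, 0.495, 0.248] pointing down, gripper open.
Joint ranges: [-3.03, 3.03], [-0.79, 2.21], [0.23, 2.52], [-1.04, 4.18], [0, 3.07], [-2.55, 2.55]. Speed limits (rad/s): [2.22, 2.22, 2.57, 3.14, 3.14, 3.14].

### API

Orientations are given as [roll, pitch, yaw] about the fixed x, y, z axes, in that order (R = Rz(yaw) Ry(pitch) Rx(roll)).
In Python, from cell import ctrl, viewer, hand_in gives the robot as it stands.
- The arm moves only by the tool send_rows, never from a script. Its argument "moves" is text: rows parted by semicolons, each of 5 numbers parted by spaces: the shift along the world's x, y, z in cm, then the turn about the world's z in rad, then the closure, from 0 (fully open) to 1 (shut). A call has 1 to 12 rows; each row is the pose to reach, as a shift and turn from the pose commanded when the call began; what a row does not reach only later rows make up. A row lasts 1/8 s, in which the tool goes at most 62.5 mm and 10.7 degrees, less where a joint would pass 70% of its speed; a pose out of reach is approached as far as the arm can. A call with a gripper value outside its range is refused whole. The fingers move at their own pace and stop on an object; "newtons" is the grip in N (left out, the last holds). Time passes only in rows, so rows that repeat a pose let the fingers close. It gives the time, the measured TCP pose, the force, the opening and the grip force at its end, in the units of the state.
- ctrl.read_state(): the state, without advancing time (a new reading comes with each control period).
- viewer.snapshot(name): name is "scene" or "top"; returns a dict with "img" (420x560x3 uint8, red, green, blue), "fx", "fy", "cx", "cy" (pixels), "k1" (the pictures are not rectified: a ray, as slopes to the right and down, at radius r is drawn at 1 + k1 r^2 times it, then the intrinsics apply), "camera_from_world" (4x4, takes a point from world to camera coordinates). Camera axes: x right, y down, z forward; pixel columns grow to the right and rows downward; lengths in m; the calibration is good to about 2 mm. A picture is of the moment at which its call begins. There is no depth.
- hand_in(): hands the job in; it is judged then, once.
The state is a dict: "t": time; "joint_positions": joint angles; "joint_vel": joint speeds; "joint_torque": joint torques, N m; "eef_pos": TCP position; "eef_rot": TCP orientation; "ft_force": force on the tool from outside, world axes, zero at the start; "torque": the same for the moment, N m; "opening": opening from 0.0 (shut) to 1.0 (fully open); "finger_force": force on a finger pad.
Only numpy, scipy, OpenCV 4.12 (cv2) and the standard library are available. Lean on these libraries where they do the work, as an engineer would, in place of code of your own. Each camera call takes 0.05 s, during which the arm holds its last target. There are 200 camera calls.

## Working session

There is one attempt and no reset: what is moved stays moved. The work goes in short steps, Python scripts to look and compute and a tool call to move; the robot and the scene stay as the last step left them, time stands still between calls to the robot, and variables do not carry over. Pictures are saved under pics/ and viewed, at most 14 in all, crops included, and the job is handed in when it is done.

Besides the shell and the picture viewer there is one more tool, called after "Call:" by a JSON object that holds its "name" and its "arguments". send_rows: Moves the arm, as the interface text tells. Its arguments: {"type":"object","properties":{"moves":{"type":"string"},"newtons":{"type":"number"}},"required":["moves"]}

```bash
ls; mkdir -p pics
cat > h.py <<'E'
import numpy as np, cv2
from cell import ctrl, viewer
def snap(n,f=None):
    s=viewer.snapshot(n)
    if f: cv2.imwrite('pics/'+f,s['img'][:,:,::-1])
    return s
def proj(s,P):
    T=s['camera_from_world'];p=np.atleast_2d(P)@T[:3,:3].T+T[:3,3]
    a=p[:,:2]/p[:,2:];a=a*(1+s['k1']*(a**2).sum(1,keepdims=True))
    return a*[s['fx'],s['fy']]+[s['cx'],s['cy']]
def ray(s,u,v):
    d=(np.array([u,v],float)-[s['cx'],s['cy']])/[s['fx'],s['fy']];a=d.copy()
    for _ in range(20): a=d/(1+s['k1']*(a@a))
    T=s['camera_from_world'];R=T[:3,:3]
    return -R.T@T[:3,3], R.T@np.array([a[0],a[1],1])
def onz(s,u,v,z):
    o,d=ray(s,u,v);return o+d*(z-o[2])/d[2]
def tri(l):
    A=np.zeros((3,3));b=np.zeros(3)
    for s,u,v in l:
        o,d=ray(s,u,v);d/=np.linalg.norm(d);M=np.eye(3)-np.outer(d,d);A+=M;b+=M@o
    return np.linalg.solve(A,b)
E
python3 - <<'E'
from h import *
for n in('scene','top'):
    s=snap(n,n+'0.png');T=s['camera_from_world'];print(n,s['fx'],s['k1'],-T[:3,:3].T@T[:3,3],T[2,:3])
print(ctrl.read_state())
E
```

```text
pics
scene 410.0936675389007 -0.11199378098927094 [ 1.16150634 -0.62399877  0.60279084] [-0.57211791  0.62415676 -0.5320803 ]
top 532.9186466274555 0.012034260571445176 [0.43188774 0.006202   1.11254404] [ 0.1547339   0.00926843 -0.98791271]
{'t': 0.1, 'joint_positions': array([ 1.05437868e+00,  3.00426252e-01,  1.52154804e+00,  1.37033182e-05,
        1.32070805e+00, -6.65806997e-02]), 'joint_vel': array([ 0.00062264, -0.00080532, -0.00205948,  0.00036249, -0.00073311,
       -0.00194434]), 'joint_torque': array([ 1.00031117e-03, -5.44373524e+01, -3.62370479e+01,  2.42518752e-05,
        3.06332149e-03, -6.79192595e-07]), 'eef_pos': array([0.23903972, 0.49511182, 0.24775989]), 'eef_rot': array([-3.14050627e+00, -8.57421872e-05,  2.69175226e+00]), 'ft_force': array([ 0.24507191, -0.11394277, -0.40945777]), 'torque': array([0.02707991, 0.06825602, 0.03584812]), 'finger_force': 0.0, 'opening': 0.9977969746045473}
```

View pics/scene0.png

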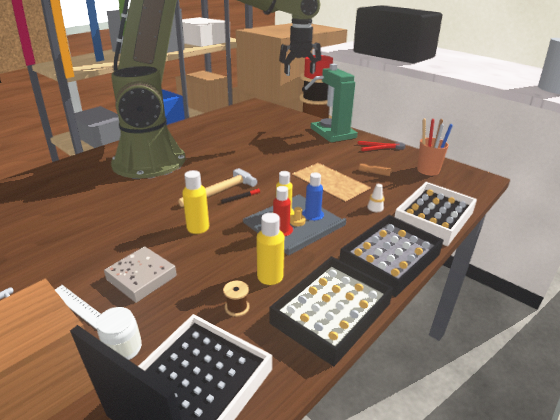

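View pics/top0.png

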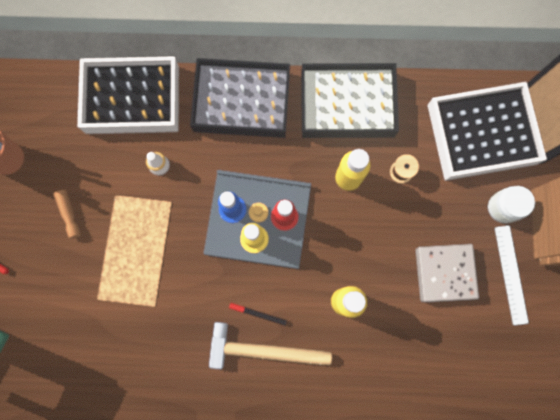

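The scene picture shows the board at about (295,222), with the three bottles and the cone at (376,198). The top picture shows blue (228,200), yellow (252,232) and red (285,209) around the stamp (258,212). Cork is at (135,250), granite at (447,273) and the cone at (157,162). I'll zoom in for accuracy.

Run:
```python
import cv2
a=cv2.imread('pics/top0.png')[150:275,190:325];b=cv2.imread('pics/scene0.png')[160:260,235:395]
cv2.imwrite('pics/c1.png',cv2.resize(a,None,fx=4.7,fy=4.7,interpolation=cv2.INTER_CUBIC))
cv2.imwrite('pics/c2.png',cv2.resize(b,None,fx=5,fy=5,interpolation=cv2.INTER_CUBIC))
```

```text
(no output)
```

View pics/c1.png

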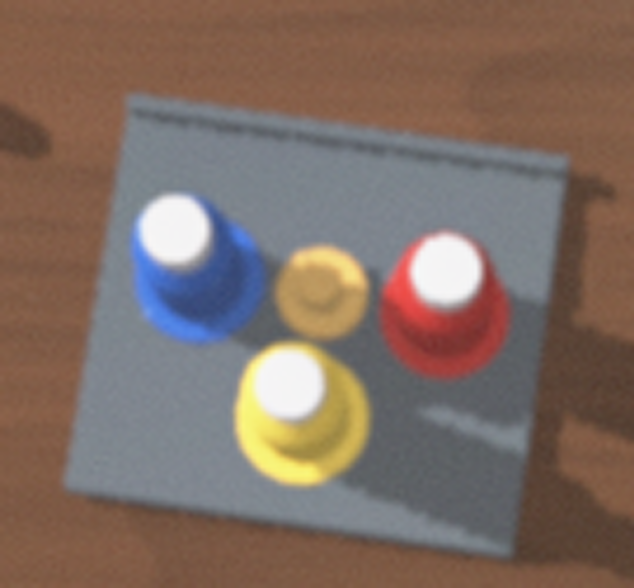

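View pics/c2.png

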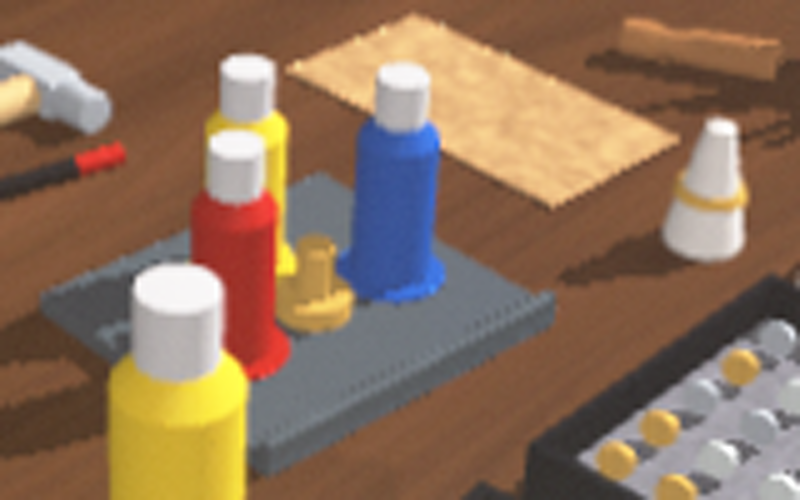

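Run:
```python
from h import *
a=snap('top');b=snap('scene')
c1=lambda x,y:(a,190+(x+.5)/4.7-.5,150+(y+.5)/4.7-.5)
c2=lambda x,y:(b,235+(x+.5)/5-.5,160+(y+.5)/5-.5)
P={}
for n,p,q in(('blue',(175,229),(403,77)),('yel',(290,383),(248,68)),('red',(447,269),(237,145)),('stamp',(323,287),(317,243))):
    P[n]=tri([c1(*p),c2(*q)]);z=.052 if n=='stamp' else .13
    print(n,P[n].round(4),onz(*c1(*p),z).round(4),onz(*c2(*q),z).round(4))
print('board front', onz(*c1(66,490),.012),onz(*c1(512,554),.012))
# cork
hs=cv2.cvtColor(a['img'],cv2.COLOR_RGB2HSV)
print(a['img'][250,135],a['img'][250,200],a['img'][273,447],a['img'][280,430])
print('cork',[onz(a,u,v,.003).round(3)[:2] for u,v in((115,196.5),(171,200.5),(156,305),(98,300))])
print('cone',tri([(a,153,159),(b,378,185)]),tri([c1(0,0),c2(0,0)])*0)
g=a['img'][235:310,405:490];k=b['img'][240:305,95:185]
cv2.imwrite('pics/g.png',np.hstack([cv2.resize(g[:,:,::-1],(400,353)),cv2.resize(k[:,:,::-1],(400,353))]))
```

```text
blue [0.6195 0.1102 0.1279] [0.6183 0.1094 0.13  ] [0.6222 0.108  0.13  ]
yel [0.5585 0.0621 0.1288] [0.5576 0.0613 0.13  ] [0.5606 0.0614 0.13  ]
red [0.6061 0.0012 0.1282] [6.049e-01 4.000e-04 1.300e-01] [ 6.089e-01 -2.000e-04  1.300e-01]
stamp [0.6116 0.0549 0.0515] [0.6095 0.0529 0.052 ] [0.6137 0.0567 0.052 ]
board front [0.52266383 0.16489737 0.012     ] [ 0.49974141 -0.031878    0.012     ]
[241 209 154] [129  93  70] [212 201 195] [218 209 202]
cork [array([0.64, 0.36]), array([0.635, 0.241]), array([0.416, 0.259]), array([0.423, 0.379])]
cone [0.70998115 0.27050911 0.06982184] [0. 0. 0.]
```

View pics/g.png

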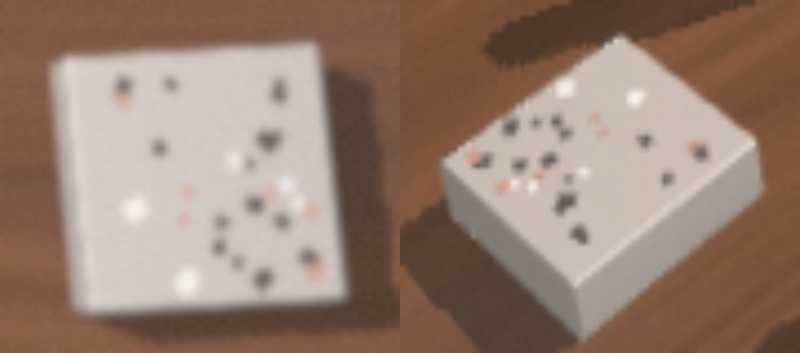

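Yellow sits in front (0.559,0.062), blue left (0.620,0.110) and red right (0.606,0.001). The board's yaw is about -0.12. The granite crop shows its top corners clearly. I'll start with yellow.

Call:
{"name": "send_rows", "arguments": {"moves": "32 -43.3 0 0.33 0;32 -43.3 0 0.33 0;32 -43.3 0 0.33 0;32 -43.3 0 0.33 0;32 -43.3 0 0.33 0;32 -43.3 0 0.33 0;32 -43.3 0 0.33 0;32 -43.3 0 0.33 0;32 -43.3 0 0.33 0;32 -43.3 0 0.33 0;32 -43.3 -5 0.33 0;32 -43.3 -8 0.33 0", "newtons": 30}}

```text
t: 1.7
eef_pos: [0.5581, 0.063, 0.1662]
eef_rot: [-3.141, -0.002, 3.022]
ft_force: [-0.0, -0.5, 0.4]
opening: 1.0
finger_force: 0.0
```

Run:
```python
from h import *
a=snap('top');b=snap('scene','s1.png')
A=[(68,58),(318,44),(348,298),(90,310)];B=[(620,38),(758,143),(577,287),(445,163)]
pa=[(a,405+x/4.706,235+y/4.706) for x,y in A];pb=[(b,95+(x-400)/4.444,240+y/5.43) for x,y in B]
X=np.array([onz(*p,.03) for p in pa]);Y=np.array([onz(*p,.03) for p in pb])
print(X.round(3),Y.round(3),X.mean(0),Y.mean(0))
print(np.mean([tri([pa[(i+k)%4],pb[i]]) for i,k in zip(range(4),[np.argmin(np.linalg.norm(X-Y[i],axis=1))-i for i in range(4)])],axis=0))
print(ctrl.read_state()['eef_pos'],ctrl.read_state()['eef_rot'])
```

```text
[[ 0.546 -0.276  0.03 ]
 [ 0.555 -0.384  0.03 ]
 [ 0.447 -0.393  0.03 ]
 [ 0.439 -0.284  0.03 ]] [[ 0.447 -0.286  0.03 ]
 [ 0.554 -0.276  0.03 ]
 [ 0.562 -0.381  0.03 ]
 [ 0.456 -0.39   0.03 ]] [ 0.49665491 -0.33415553  0.03      ] [ 0.50469741 -0.33315805  0.03      ]
[ 0.49824337 -0.33300612  0.02623672]
[0.55737945 0.06298    0.16529666] [-3.14075252 -0.00564071  3.02255885]
```

Call:
{"name": "send_rows", "arguments": {"moves": "0 0 -5 0 0;0 0 -8.7 0 0;0 0 -8.7 0 0;0 0 -8.7 0 0.4;0 0 -8.7 0 1;0 0 -8.7 0 1;0 0 -8.7 0 1;0 0 -8.7 0 1;0 0 -8.7 0 1;0 0 -8.7 0 1", "newtons": 30}}

```text
t: 3.05
eef_pos: [0.56, 0.0623, 0.083]
eef_rot: [3.141, 0.003, 3.022]
ft_force: [-1.2, -0.6, 7.4]
opening: 0.486
finger_force: 29.4
```

Run:
```python
from h import *
b=snap('scene')
cv2.imwrite('pics/s2.png',cv2.resize(b['img'][100:260,220:400,::-1],None,fx=3.7,fy=3.7))
s=ctrl.read_state();print(s['eef_pos'],s['opening'],s['finger_force'])
```

```text
[0.55995752 0.06232915 0.08303611] 0.4817639440770757 29.434240758419037
```

View pics/s2.png

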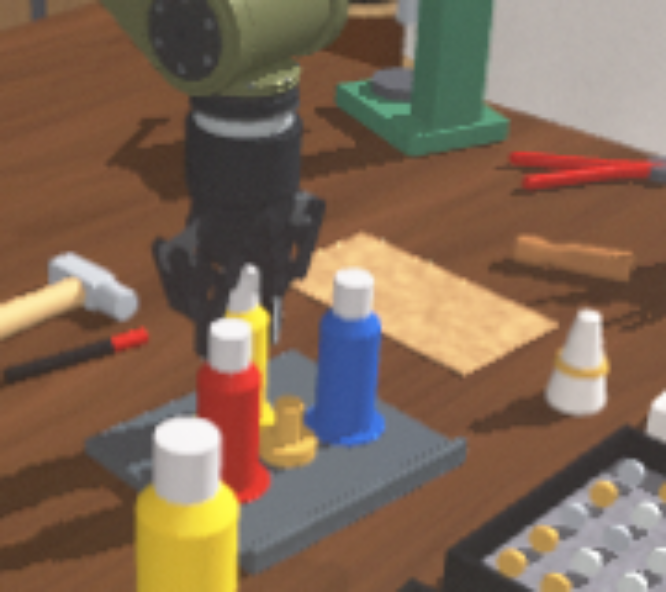

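Yellow is gripped (opening 41 mm) and its cap is between the fingers at about (245,285) in the crop. I'll lift it and carry it to the mat.

Call:
{"name": "send_rows", "arguments": {"moves": "0 0 2 0 1;0 0 6 0 1;0 0 12 0 1;0 0 17 0 1;-3 8 17 0.035 1;-7 17 17 0.035 1;-10 24 17 0.035 1;-10 25.4 17 0.035 1;-10 25.4 12 0.035 1;-10 25.4 7 0.035 1;-10 25.4 3 0.035 1;-10 25.4 2 0.035 1"}}

```text
t: 4.6
eef_pos: [0.4583, 0.3159, 0.0997]
eef_rot: [-3.14, -0.003, 3.057]
ft_force: [0.3, 0.1, -0.7]
opening: 0.481
finger_force: 30.9
```

Call:
{"name": "send_rows", "arguments": {"moves": "0 0 -1 0 1;0 0 -2 0 1;0 0 -2.5 0 1;0 0 -3.0 0 1;0 0 -3.2 0 1;0 0 -3.2 0 1"}}

```text
t: 5.35
eef_pos: [0.4597, 0.3164, 0.071]
eef_rot: [3.141, 0.002, 3.057]
ft_force: [-5.3, -5.0, 15.7]
opening: 0.483
finger_force: 32.7
```

Call:
{"name": "send_rows", "arguments": {"moves": "0 0 0.2 0 0.8;0 0 0.2 0 0.3;0 0 0.2 0 0;0 0 0.2 0 0;0 0 0.2 0 0;0 0 4 0 0;0 0 10 0 0;0 0 13 0 0;0 0 15 0 0"}}

```text
t: 6.48
eef_pos: [0.4593, 0.3164, 0.2211]
eef_rot: [3.14, 0.002, 3.057]
ft_force: [-0.5, -0.3, -0.1]
opening: 1.001
finger_force: 0.0
```

Call:
{"name": "send_rows", "arguments": {"moves": "4 -5 0 -0.18 0;8 -10 0 -0.36 0;12 -15 0 -0.54 0;16 -20.6 0 -0.72 0;16 -20.6 0 -0.9 0;16 -20.6 0 -1.08 0;16 -20.6 0 -1.26 0;16 -20.6 0 -1.44 0;16 -20.6 0 -1.606 0;16 -20.6 0 -1.606 0;16 -20.6 -4 -1.606 0;16 -20.6 -5.5 -1.606 0"}}

```text
t: 7.98
eef_pos: [0.6183, 0.1102, 0.1621]
eef_rot: [-3.138, 0.001, 1.454]
ft_force: [0.0, -0.0, -0.9]
opening: 1.001
finger_force: 0.0
```

Run:
```python
from h import *
a=snap('top');b=snap('scene')
cv2.imwrite('pics/s3.png',np.hstack([cv2.resize(a['img'][140:320,80:320,::-1],(480,360)),cv2.resize(b['img'][100:260,220:400,::-1],(320,284))[:284].copy() if 0 else cv2.resize(b['img'][80:260,220:380,::-1],(320,360))]))
```

```text
(no output)
```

View pics/s3.png

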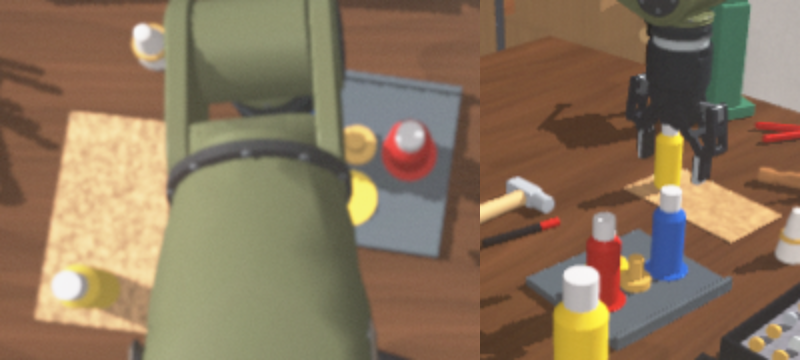

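Yellow stands on the mat (crop 90,290). The gripper is above blue, with the stamp clear of the fingers.

Call:
{"name": "send_rows", "arguments": {"moves": "0 0 -5 0 0;0 0 -8.2 0 0;0 0 -8.2 0 0;0 0 -8.2 0 0.4;0 0 -8.2 0 1;0 0 -8.2 0 1;0 0 -8.2 0 1;0 0 -8.2 0 1;0 0 -8.2 0 1;0 0 -8.2 0 1"}}

```text
t: 9.32
eef_pos: [0.6198, 0.1104, 0.084]
eef_rot: [3.139, -0.001, 1.451]
ft_force: [-0.4, -0.4, 6.9]
opening: 0.482
finger_force: 29.6
```

Call:
{"name": "send_rows", "arguments": {"moves": "0 0 3 0 1;0 0 8 0 1;0 0 13 0 1;0 0 17 0.18 1;-0.5 5 17 0.36 1;-1 10 17 0.54 1;-1.5 15 17 0.72 1;-2.1 19.4 17 0.9 1;-2.1 19.4 17 1.08 1;-2.1 19.4 17 1.26 1;-2.1 19.4 17 1.44 1;-2.1 19.4 17 1.606 1"}}

```text
t: 10.82
eef_pos: [0.598, 0.3043, 0.2528]
eef_rot: [3.141, 0.0, 3.063]
ft_force: [-0.0, -0.2, -1.0]
opening: 0.481
finger_force: 31.2
```

Call:
{"name": "send_rows", "arguments": {"moves": "0 0 -5 0 1;0 0 -10 0 1;0 0 -14 0 1;0 0 -16 0 1;0 0 -17 0 1;0 0 -17.7 0 1;0 0 -18.1 0 1;0 0 -18.1 0 1;0 0 -18 0 0.7;0 0 -18 0 0.2;0 0 -18 0 0;0 0 -18 0 0"}}

```text
t: 12.32
eef_pos: [0.5982, 0.3043, 0.0724]
eef_rot: [3.142, 0.0, 3.057]
ft_force: [-0.1, 0.6, -0.3]
opening: 0.998
finger_force: 0.0
```

Call:
{"name": "send_rows", "arguments": {"moves": "0 0 0 0 0;0 0 4 0 0;0 0 10 0 0;0 0 15 0 0;0 0 15 0 0"}}

```text
t: 12.95
eef_pos: [0.5992, 0.3048, 0.2272]
eef_rot: [3.138, 0.007, 3.057]
ft_force: [-0.0, -0.3, -0.7]
opening: 0.997
finger_force: 0.0
```

Call:
{"name": "send_rows", "arguments": {"moves": "0 -6 0 -0.18 0;0.4 -12 0 -0.36 0;0.75 -18 0 -0.54 0;0.75 -24 0 -0.72 0;0.75 -30.3 0 -0.9 0;0.75 -30.3 0 -1.08 0;0.75 -30.3 0 -1.26 0;0.75 -30.3 0 -1.44 0;0.75 -30.3 0 -1.606 0;0.75 -30.3 0 -1.606 0;0.75 -30.3 -4 -1.606 0;0.75 -30.3 -5.8 -1.606 0"}}

```text
t: 14.45
eef_pos: [0.6048, 0.0014, 0.1619]
eef_rot: [-3.138, 0.0, 1.454]
ft_force: [0.8, 0.0, 0.3]
opening: 1.002
finger_force: 0.0
```

Call:
{"name": "send_rows", "arguments": {"moves": "0 0 -5 0 0;0 0 -8.2 0 0;0 0 -8.2 0 0;0 0 -8.2 0 0.4;0 0 -8.2 0 1;0 0 -8.2 0 1;0 0 -8.2 0 1;0 0 -8.2 0 1;0 0 -8.2 0 1;0 0 -8.2 0 1"}}

```text
t: 15.7
eef_pos: [0.6063, 0.0013, 0.0839]
eef_rot: [3.139, -0.0, 1.451]
ft_force: [-1.3, -0.4, 6.6]
opening: 0.484
finger_force: 29.6
```

Call:
{"name": "send_rows", "arguments": {"moves": "0 0 3 0 1;0 0 8 0 1;0 0 13 0 1;0 0 17 0.18 1;-1 5 17 0.36 1;-2 10 17 0.54 1;-3 15 17 0.72 1;-5 20 17 0.9 1;-6 25 17 1.08 1;-7.7 30.9 17 1.26 1;-7.7 30.9 17 1.44 1;-7.7 30.9 17 1.606 1"}}

```text
t: 17.2
eef_pos: [0.5281, 0.3111, 0.2526]
eef_rot: [3.142, 0.0, 3.064]
ft_force: [0.3, -0.5, -0.9]
opening: 0.483
finger_force: 30.9
```

Call:
{"name": "send_rows", "arguments": {"moves": "0 0 0 0 1;0 0 -5 0 1;0 0 -10 0 1;0 0 -14 0 1;0 0 -16 0 1;0 0 -17 0 1;0 0 -17.7 0 1;0 0 -18.1 0 1;0 0 -18.1 0 1;0 0 -18 0 0.7;0 0 -18 0 0.2;0 0 -18 0 0"}}

```text
t: 18.7
eef_pos: [0.5287, 0.3103, 0.0725]
eef_rot: [3.141, 0.0, 3.057]
ft_force: [0.7, -0.7, 0.5]
opening: 0.888
finger_force: 0.0
```

Call:
{"name": "send_rows", "arguments": {"moves": "0 0 0 0 0;0 0 0 0 0;0 0 0 0 0;0 0 4 0 0;0 0 10 0 0;0 0 18 0 0;0 -10 18 0 0;0 -20 18 0 0;0 -30 18 0 0;0 -40 18 0 0;0 -40 18 0 0"}}

```text
t: 20.08
eef_pos: [0.5283, -0.0031, 0.2515]
eef_rot: [-3.142, 0.0, 3.057]
ft_force: [0.7, 1.2, -1.0]
opening: 1.002
finger_force: 0.0
```

Run:
```python
from h import *
a=snap('top','t4.png');b=snap('scene','s4.png')
cv2.imwrite('pics/s4m.png',np.hstack([cv2.resize(a['img'][140:320,80:320,::-1],(480,360)),cv2.resize(b['img'][100:280,220:380,::-1],(320,360))]))
```

```text
(no output)
```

View pics/s4m.png

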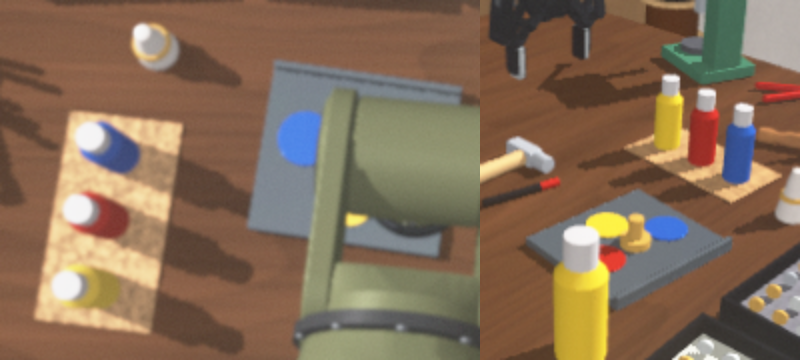

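All three bottles stand on the mat at crop (110,150), (105,220) and (95,290), and the board holds only the stamp. Next is the stamp.

Call:
{"name": "send_rows", "arguments": {"moves": "8.4 5.9 0 -0.035 0;8.4 5.9 0 -0.035 0;8.4 5.9 0 -0.035 0;8.4 5.9 -4 -0.035 0;8.4 5.9 -9 -0.035 0;8.4 5.9 -13 -0.035 0;8.4 5.9 -13 -0.035 0;8.4 5.9 -13 -0.035 0"}}

```text
t: 21.18
eef_pos: [0.6132, 0.0578, 0.1234]
eef_rot: [3.141, 0.002, 3.022]
ft_force: [-0.4, -0.2, -0.5]
opening: 1.004
finger_force: 0.0
```

Run:
```python
from h import *
a=snap('top');b=snap('scene')
s=ctrl.read_state();print(s['eef_pos'])
cv2.imwrite('pics/s5m.png',np.hstack([cv2.resize(a['img'][150:275,190:325,::-1],(400,370)),cv2.resize(b['img'][150:260,255:375,::-1],(400,370))]))
```

```text
[0.61342281 0.05781203 0.12364005]
```

View pics/s5m.png

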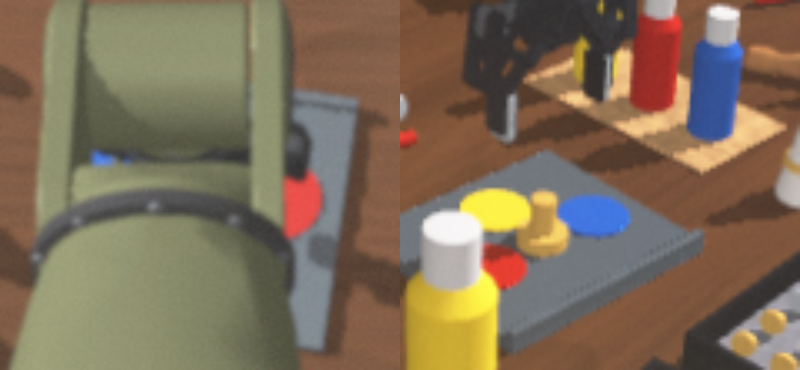

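The gripper hovers above the stamp (post at 543,205 in the crop), so I'll descend and grip.

Call:
{"name": "send_rows", "arguments": {"moves": "-0.1 -0.2 -4 0 0;-0.1 -0.2 -7 0 0;-0.1 -0.2 -8 0 0;-0.1 -0.2 -8 0 0;-0.1 -0.2 -8 0 0.5;-0.1 -0.2 -8 0 1;-0.1 -0.2 -8 0 1;-0.1 -0.2 -8 0 1;-0.1 -0.2 -8 0 1;-0.1 -0.2 -8 0 1;-0.1 -0.2 -8 0 1;-0.1 -0.2 -8 0 1", "newtons": 40}}

```text
t: 22.78
eef_pos: [0.6118, 0.0559, 0.0418]
eef_rot: [3.142, 0.001, 3.022]
ft_force: [-2.1, 0.7, 5.3]
opening: 0.22
finger_force: 39.0
```

Call:
{"name": "send_rows", "arguments": {"moves": "0 0 3 0 1;0 0 8 0 1;0 0 14 0 1;0 0 20 0 1;0 0 22 0 1;-2 -6 22 -0.1 1;-4 -12 22 -0.2 1;-5 -18 22 -0.3 1;-7 -24 22 -0.4 1;-9 -30 22 -0.5 1;-10 -36 22 -0.5 1;-11.2 -38.9 22 -0.5 1"}}

```text
t: 24.28
eef_pos: [0.4985, -0.3359, 0.2607]
eef_rot: [-3.141, -0.001, 2.52]
ft_force: [1.1, 0.6, -2.1]
opening: 0.219
finger_force: 39.3
```

Run:
```python
from h import *
print(ctrl.read_state()['eef_pos'],ctrl.read_state()['opening'])
```

```text
[ 0.49846602 -0.33592102  0.26065459] 0.2185516598470384
```

Call:
{"name": "send_rows", "arguments": {"moves": "0.1 0.2 -5 0 1;0.1 0.2 -10 0 1;0.1 0.2 -15 0 1;0.1 0.2 -18 0 1;0.1 0.2 -19 0 1;0.1 0.2 -19.6 0 1;0.1 0.2 -20 0 1;0.1 0.2 -20 0 1"}}

```text
t: 25.28
eef_pos: [0.5008, -0.3313, 0.0619]
eef_rot: [-3.142, 0.001, 2.522]
ft_force: [0.2, 0.4, -0.8]
opening: 0.218
finger_force: 39.3
```

Call:
{"name": "send_rows", "arguments": {"moves": "0 -0.15 -0.1 0 1;0 -0.15 -0.2 0 1;0 -0.15 -0.3 0 1;0 -0.15 -0.3 0 1"}}

```text
t: 25.78
eef_pos: [0.5008, -0.333, 0.0597]
eef_rot: [-3.141, 0.001, 2.522]
ft_force: [-5.4, 3.2, 13.0]
opening: 0.218
finger_force: 40.9
```

Contact with the granite. Now release, then go up and away.

Call:
{"name": "send_rows", "arguments": {"moves": "0 0 0.1 0 0.8;0 0 0.1 0 0.4;0 0 0.1 0 0;0 0 0.1 0 0;0 0 0.1 0 0;0 0 0.1 0 0;0 0 3 0 0;0 0 8 0 0;0 0 14 0 0;0 0 18 0 0;0 6 18 0 0;0 12 18 0 0"}}

```text
t: 27.28
eef_pos: [0.5003, -0.2115, 0.2385]
eef_rot: [3.141, 0.001, 2.52]
ft_force: [1.1, 0.2, -0.6]
opening: 1.001
finger_force: 0.0
```

Call:
{"name": "send_rows", "arguments": {"moves": "0 6 0 0.1 0;0 12 0 0.2 0;0 18 0 0.3 0;0 24 0 0.4 0;0 24 0 0.5 0;0 24 0 0.5 0"}}

```text
t: 28.02
eef_pos: [0.5006, 0.0277, 0.2384]
eef_rot: [-3.142, 0.0, 3.022]
ft_force: [0.0, -0.1, -0.8]
opening: 1.002
finger_force: 0.0
```

Run:
```python
from h import *
a=snap('top');b=snap('scene')
print(ctrl.read_state()['eef_pos'],ctrl.read_state()['eef_rot'])
cv2.imwrite('pics/s6m.png',np.hstack([cv2.resize(a['img'][235:310,405:490,::-1],(400,353)),cv2.resize(b['img'][225:305,95:185,::-1],(400,353))]))
```

```text
[0.50065225 0.02685505 0.23829957] [-3.14155889e+00  9.29090193e-07  3.01874374e+00]
```

View pics/s6m.png

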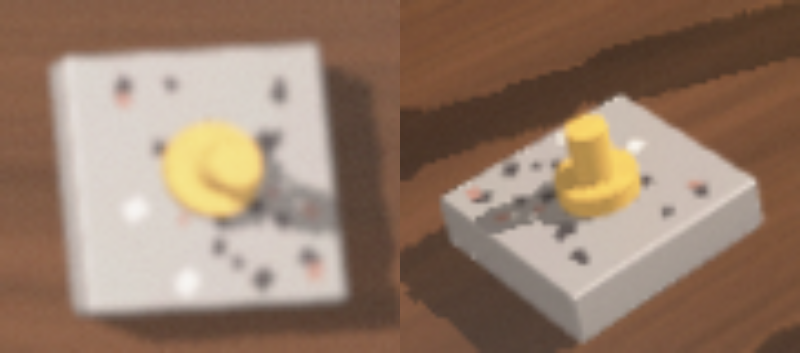

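The stamp stands near the block's centre (foot at 213,175 against the block centre at 206,178, so about 2 mm off). Now the bottles go back, red first.

Call:
{"name": "send_rows", "arguments": {"moves": "0.6 6 0 0.035 0;1.2 12 0 0.035 0;1.8 18 0 0.035 0;2.4 24 0 0.035 0;2.8 28.2 0 0.035 0;2.8 28.2 0 0.035 0;2.8 28.2 0 0.035 0;2.8 28.2 -4 0.035 0;2.8 28.2 -7 0.035 0;2.8 28.2 -7 0.035 0", "newtons": 30}}

```text
t: 29.38
eef_pos: [0.5283, 0.3076, 0.1667]
eef_rot: [-3.14, -0.003, 3.054]
ft_force: [0.9, -0.4, 0.5]
opening: 1.001
finger_force: 0.0
```

Call:
{"name": "send_rows", "arguments": {"moves": "0 0.2 -5 0 0;0 0.2 -8 0 0;0 0.2 -9.6 0 0;0 0.2 -9.6 0 0;0 0.2 -9.6 0 0.4;0 0.2 -9.6 0 1;0 0.2 -9.6 0 1;0 0.2 -9.6 0 1;0 0.2 -9.6 0 1;0 0.2 -9.6 0 1;0 0.2 -9.6 0 1"}}

```text
t: 30.75
eef_pos: [0.5291, 0.3114, 0.0734]
eef_rot: [3.141, 0.001, 3.057]
ft_force: [-1.1, -0.9, 6.8]
opening: 0.483
finger_force: 29.8
```

Call:
{"name": "send_rows", "arguments": {"moves": "0 0 3 0 1;0 0 8 0 1;0 0 13 0 1;0 0 17 -0.18 1;1 -5 17 -0.36 1;2 -10 17 -0.54 1;3 -15 17 -0.72 1;5 -20 17 -0.9 1;6 -25 17 -1.08 1;7.7 -31 17 -1.26 1;7.7 -31 17 -1.44 1;7.7 -31 17 -1.606 1"}}

```text
t: 32.25
eef_pos: [0.6056, 0.0004, 0.2423]
eef_rot: [-3.141, -0.0, 1.444]
ft_force: [-0.0, -0.0, -1.2]
opening: 0.483
finger_force: 30.8
```

Call:
{"name": "send_rows", "arguments": {"moves": "0 0 0 0 1;0 0 -5 0 1;0 0 -9 0 1;0 0 -12 0 1;0 0 -13 0 1;0 0 -14 0 1;0 0 -14.5 0 1;0 0 -14.5 0 1"}}

```text
t: 33.25
eef_pos: [0.6058, 0.0013, 0.0977]
eef_rot: [3.141, -0.0, 1.451]
ft_force: [-0.5, 0.5, -0.7]
opening: 0.483
finger_force: 30.8
```

Call:
{"name": "send_rows", "arguments": {"moves": "0 0 -0.6 0 1;0 0 -1.0 0 1;0 0 -1.3 0 1;0 0 -1.5 0 1;0 0 -1.5 0 1;0 0 -1.4 0 0.7;0 0 -1.4 0 0.2;0 0 -1.4 0 0;0 0 -1.4 0 0;0 0 -1.4 0 0;0 0 -1.4 0 0;0 0 3 0 0"}}

```text
t: 34.75
eef_pos: [0.6042, 0.0014, 0.1248]
eef_rot: [-3.135, 0.0, 1.451]
ft_force: [0.3, 0.6, 0.8]
opening: 0.999
finger_force: 0.0
```

Call:
{"name": "send_rows", "arguments": {"moves": "0 0 5 0 0;0 0 10.5 0 0;0 6 10.5 0.18 0;0 12 10.5 0.36 0;0 18 10.5 0.54 0;0 24 10.5 0.72 0;-0.8 30.3 10.5 0.9 0;-0.8 30.3 10.5 1.08 0;-0.8 30.3 10.5 1.26 0;-0.8 30.3 10.5 1.44 0;-0.8 30.3 10.5 1.606 0;-0.8 30.3 10.5 1.606 0"}}

```text
t: 36.25
eef_pos: [0.5976, 0.3043, 0.2322]
eef_rot: [-3.142, -0.0, 3.056]
ft_force: [-0.1, 0.8, -0.4]
opening: 1.0
finger_force: 0.0
```

Run:
```python
from h import *
a=snap('top');b=snap('scene')
print(ctrl.read_state()['eef_pos'])
cv2.imwrite('pics/s7m.png',np.hstack([cv2.resize(a['img'][150:275,190:325,::-1],(400,370)),cv2.resize(b['img'][130:260,240:380,::-1],(400,370))]))
```

```text
[0.59762815 0.30428174 0.23222985]
```

View pics/s7m.png

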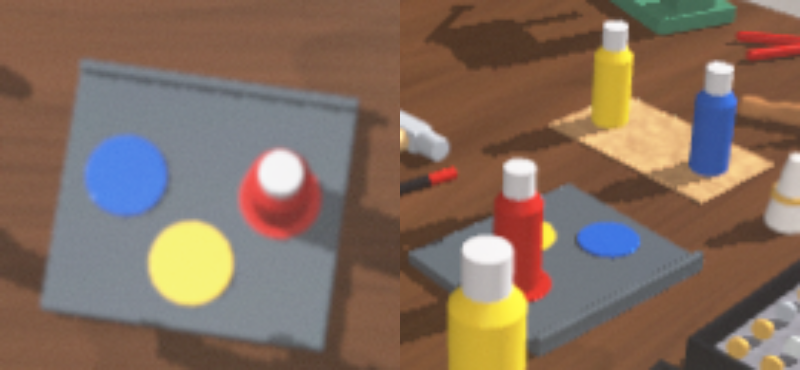

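Red stands centred on its disc, and the blue (127,175) and yellow (191,263) discs are visible. Next I'll grasp blue and compute the disc centres.

Call:
{"name": "send_rows", "arguments": {"moves": "0 0 -5 0 0;0 0 -10 0 0;0 0 -14 0 0;0 0 -16 0 0;0 0 -16 0 0;0 0 -16 0 0.4;0 0 -16 0 1;0 0 -16 0 1;0 0 -16 0 1;0 0 -16 0 1;0 0 -16 0 1;0 0 -16 0 1"}}

```text
t: 37.85
eef_pos: [0.5981, 0.3045, 0.0738]
eef_rot: [3.141, 0.002, 3.057]
ft_force: [-1.0, -1.8, 5.7]
opening: 0.477
finger_force: 30.1
```

Run:
```python
from h import *
a=snap('top')
hs=cv2.cvtColor(cv2.imread('pics/s7m.png'),cv2.COLOR_BGR2HSV)[:,:400]
for n,lo,hi in(('blue',(100,140,100),(125,255,255)),('yel',(20,130,120),(35,255,255)),('red',(170,140,100),(180,255,255))):
    m=cv2.inRange(hs,lo,hi);M=cv2.moments(m,True);x,y=M['m10']/M['m00'],M['m01']/M['m00']
    print(n,x,y,onz(a,190+x*135/400,150+y*125/370,.015))
```

```text
blue 126.24753099390628 175.0632485816348 [0.61749288 0.10842315 0.015     ]
yel 203.77987421383648 264.4177897574124 [0.55550717 0.05172125 0.015     ]
red 241.0 199.0 [0.60249093 0.02701654 0.015     ]
```

Call:
{"name": "send_rows", "arguments": {"moves": "0 0 3 0 1;0 0 8 0 1;0 0 13 0 1;0 0 17 -0.18 1;0.5 -5 17 -0.36 1;1 -10 17 -0.54 1;1.5 -15 17 -0.72 1;2.1 -19.4 17 -0.9 1;2.1 -19.4 17 -1.08 1;2.1 -19.4 17 -1.26 1;2.1 -19.4 17 -1.44 1;2.1 -19.4 17 -1.606 1"}}

```text
t: 39.4
eef_pos: [0.6185, 0.1103, 0.2425]
eef_rot: [3.142, -0.0, 1.445]
ft_force: [0.5, -0.5, -2.0]
opening: 0.481
finger_force: 31.0
```

Call:
{"name": "send_rows", "arguments": {"moves": "0 0 0 0 1;0 0 -5 0 1;0 0 -9 0 1;0 0 -12 0 1;0 0 -13 0 1;0 0 -14 0 1;0 0 -14.5 0 1;0 0 -14.5 0 1"}}

```text
t: 40.4
eef_pos: [0.6188, 0.1103, 0.0977]
eef_rot: [3.141, -0.0, 1.451]
ft_force: [0.3, -0.3, -1.3]
opening: 0.482
finger_force: 31.0
```

Call:
{"name": "send_rows", "arguments": {"moves": "0 0 -0.6 0 1;0 0 -1.0 0 1;0 0 -1.3 0 1;0 0 -1.5 0 1;0 0 -1.5 0 1;0 0 -1.4 0 0.7;0 0 -1.4 0 0.2;0 0 -1.4 0 0;0 0 -1.4 0 0;0 0 -1.4 0 0;0 0 -1.4 0 0;0 0 3 0 0"}}

```text
t: 41.9
eef_pos: [0.6172, 0.1101, 0.1247]
eef_rot: [-3.135, 0.001, 1.451]
ft_force: [0.6, -0.2, 0.6]
opening: 0.996
finger_force: 0.0
```

Call:
{"name": "send_rows", "arguments": {"moves": "0 0 5 0 0;0 0 10.5 0 0;-4 5 10.5 0.18 0;-8 10 10.5 0.36 0;-12 15 10.5 0.54 0;-16 20.6 10.5 0.72 0;-16 20.6 10.5 0.9 0;-16 20.6 10.5 1.08 0;-16 20.6 10.5 1.26 0;-16 20.6 10.5 1.44 0;-16 20.6 10.5 1.606 0;-16 20.6 10.5 1.606 0"}}

```text
t: 43.4
eef_pos: [0.4586, 0.3163, 0.2323]
eef_rot: [3.142, -0.0, 3.056]
ft_force: [0.1, 0.5, 0.7]
opening: 0.998
finger_force: 0.0
```

Call:
{"name": "send_rows", "arguments": {"moves": "0 0 -5 0 0;0 0 -10 0 0;0 0 -14 0 0;0 0 -16 0 0;0 0 -16 0 0;0 0 -16 0 0.4;0 0 -16 0 1;0 0 -16 0 1;0 0 -16 0 1;0 0 -16 0 1;0 0 -16 0 1;0 0 -16 0 1"}}

```text
t: 44.9
eef_pos: [0.4591, 0.3165, 0.0734]
eef_rot: [3.141, 0.001, 3.056]
ft_force: [-0.7, -1.2, 6.5]
opening: 0.479
finger_force: 29.9
```

Call:
{"name": "send_rows", "arguments": {"moves": "0 0 3 0 1;0 0 8 0 1;0 0 13 0 1;0 0 17 0 1;2.5 -6 17 -0.035 1;5 -12 17 -0.035 1;7.5 -18 17 -0.035 1;10 -24 17 -0.035 1;10 -25.4 17 -0.035 1;10 -25.4 17 -0.035 1;10 -25.4 13 -0.035 1;10 -25.4 9 -0.035 1"}}

```text
t: 46.4
eef_pos: [0.5584, 0.0634, 0.1617]
eef_rot: [3.141, 0.001, 3.023]
ft_force: [0.0, -0.8, -1.8]
opening: 0.482
finger_force: 31.1
```

Call:
{"name": "send_rows", "arguments": {"moves": "0 0 -3 0 1;0 0 -5 0 1;0 0 -6 0 1;0 0 -6.5 0 1;0 0 -6.5 0 1"}}

```text
t: 47.02
eef_pos: [0.5588, 0.0626, 0.0977]
eef_rot: [3.141, 0.001, 3.022]
ft_force: [-0.4, 0.4, -0.8]
opening: 0.483
finger_force: 31.1
```

Call:
{"name": "send_rows", "arguments": {"moves": "0 0 -0.6 0 1;0 0 -1.0 0 1;0 0 -1.3 0 1;0 0 -1.5 0 1;0 0 -1.5 0 1;0 0 -1.4 0 0.7;0 0 -1.4 0 0.2;0 0 -1.4 0 0;0 0 -1.4 0 0;0 0 -1.4 0 0;0 0 -1.4 0 0;0 0 3 0 0"}}

```text
t: 48.52
eef_pos: [0.5572, 0.0622, 0.1251]
eef_rot: [-3.141, -0.006, 3.022]
ft_force: [0.4, 0.3, 0.8]
opening: 1.001
finger_force: 0.0
```

Call:
{"name": "send_rows", "arguments": {"moves": "0 0 5 0 0;0 0 12 0 0;-3 6 12 0 0;-6 12 12 0 0;-9 18 12 0 0;-14 24 12 0 0;-18 30 12 0 0;-22 36 12 0 0;-22 36 12 0 0;-22 36 12 0 0"}}

```text
t: 49.78
eef_pos: [0.3367, 0.4243, 0.2471]
eef_rot: [-3.142, -0.0, 3.026]
ft_force: [0.8, -0.6, -0.6]
opening: 1.0
finger_force: 0.0
```

Run:
```python
from h import *
a=snap('top');b=snap('scene')
print(ctrl.read_state()['eef_pos'])
cv2.imwrite('pics/s8m.png',np.hstack([cv2.resize(a['img'][150:275,190:325,::-1],(400,370)),cv2.resize(b['img'][150:310,90:390,::-1],(400,370))]))
```

```text
[0.33850177 0.42230871 0.2471351 ]
```

View pics/s8m.png

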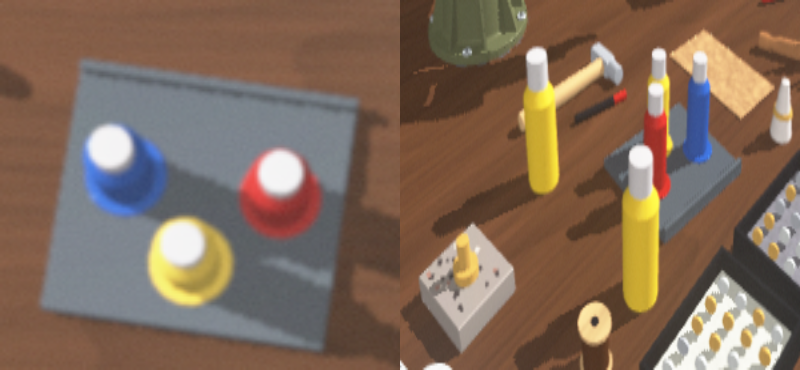

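All the bottles stand centred on their discs at (125,178), (190,262) and (280,195), matching the start picture. The stamp is upright on the granite, and the cone is untouched.

Call:
{"name": "send_rows", "arguments": {"moves": "0 0 0 0 0;0 0 0 0 0;0 0 0 0 0;0 0 0 0 0"}}

```text
t: 50.38
eef_pos: [0.3388, 0.4221, 0.2473]
eef_rot: [-3.142, -0.0, 3.021]
ft_force: [-0.4, 0.4, -0.4]
opening: 1.002
finger_force: 0.0
```

```bash
python3 -c "
from cell import hand_in
print(hand_in())"
```

```text
the job is handed in; nothing more can be done
None
```

The job is handed in at about 50 s on the robot's clock: in the last pictures the stamp stands upright about 2 mm from the middle of the granite, each bottle is upright on its own disc and the ring cone looks untouched, but `hand_in()` returned no verdict.

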